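# Wedge a whetstone up to its honing height in its holder

### The job

The whetstone in the steel holder must be set to its honing slope, lifted by the wedge alone. Take the loose white plastic wedge lying beside the holder, enter its thin end under the free end of the stone and slide it in along the holder until the stone has risen to the two steel hooks that mark the height and is held firmly up against them; feel for that point and do not ram or force the wedge. Then let go, leaving the wedge in place, and keep your hands off the stone and the other things on the table.

Things in the scene. Friction and masses are not known exactly. Their poses are not given: they have to be found in the camera images.
- holder: Fixed steel whetstone holder: plate 305 x 120 mm, 6 mm thick, no part above 70 mm. Origin: on the table, on the centre line below the mouth, where the stone's free (toe) end lies. x points from the mouth along the plate to the heel, the way the wedge is driven; y across, z up. A bare apron reaches 100 mm in front of the mouth (to x = -0.100); the wedge slides on the plate top, z = 0.006.
- mouth (a point): Centre of the mouth on the plate top, straight above the holder's origin. The channel for the wedge between the stone's two toe rests is 46 mm wide, starts 2 mm inside and is open for 150 mm; two low flared lips (10 mm above the plate) widen it to about 65 mm, 25 mm before the mouth. The stone's underside starts 12 mm above this point.
- posts (a point): Midway between two posts beside the stone's toe, level with the tops of their sockets (36 mm up; thumb screws reach 71 mm to each side). The posts carry inward hooks, 22 mm or more off the centre line, over the toe's corners: the height mark. The hooks' undersides are set anew each time, 51 to 58 mm above the table (tops 10 mm higher); this is not measured and must be felt or seen.
- heel_stop (a point): Foot of the holder's heel stop, 181 mm behind the mouth and 18 mm above the table: the stone's far end butts against it and pivots here.
- whetstone: Loose sharpening stone, 60 x 180 x 25 mm, 0.5 to 0.75 kg, lying flat in the holder, up to 4 mm short of the heel stop. Origin: centre of its underside; y is its long axis (pointing to the toe), z up. Only the wedge is to lift it: the toe has to rise 8 to 15 mm (tilt 0.044 to 0.085 rad).
- stone_toe (a point): Middle of the stone's lower toe edge, the edge the wedge lifts, at the holder's mouth; 18 mm above the table at the start.
- wedge_grip (a point): Centre of the grip block of the loose white plastic wedge (0.165 kg), 21 mm over its sole. Block 35 mm long, 40 mm wide, 42 mm high, upright sides to grip. x points along the wedge to its thin nose, z up. The wedge lies on its sole, 180 mm long, 40 mm wide; ahead of the block a ramp of 1 in 5 falls from 33 mm to 4 mm at the nose. The last 20 mm narrow to 30 mm in plan.
- wedge_nose (a point): Middle of the wedge's nose edge, on its sole, 162.5 mm ahead of wedge_grip. The plastic is slick (friction 0.2 to 0.3) and the wedge stays where it is left. Lifting the stone alone takes a push of about 1 to 3 N; once it bears on the hooks the push climbs 2 to 3 N per mm of travel. A push of 8 to 10 N there holds it firmly; 15 N is too much.
- tub: bystander: round white tub for trimmings, 115 mm across, 70 mm high
- timer: bystander: round kitchen timer, 68 mm across, 40 mm high
- slices: bystander: small heap of mushroom slices, about 100 x 120 mm, 64 mm high
- brush: bystander: scrubbing brush, 150 x 43 mm, 40 mm high
- mush_a: bystander: piece of mushroom, 73 x 41 mm, 6 mm thick
- mush_b: bystander: piece of mushroom, 63 x 52 mm, 8 mm thick

How it is judged:
By the outcome, as a careful person would: the job done as asked, in the order asked, and still so for the second after the job is handed in, with the robot touching nothing.
It also fails if it takes over 61 s, if anything falls off the work surface, if the arm or the gripper's body presses on something with over 40 N, if the wrist force passes 120 N, or if a joint passes its speed limit or range.

### The arm

A 6-joint arm with a two-finger parallel gripper is mounted at the origin on the work surface; the furniture and walls round the work are solid. World frame = base frame: x ahead of the robot, y to its left, z up, the work surface at z = 0. Lengths are in mm, angles in rad, forces in N, time in s.
With the tool pointing down it reaches from about 275 to 1000 mm from the base axis. Payload 8.4 kg.
Tool frame: the origin (TCP) lies at the very end of the fingers, on their centre line; the grasp point (between the pads) lies 19 mm behind it; z points along the fingers, x is the direction in which the jaws open and shut, and the axes are right-handed (so a half turn about z gives the same grasp; the last joint's range is limited). The gripper opens to 85 mm and grips with 20 to 120 N. Pads are 22 mm wide; open, the fingers measure 114 mm over their backs; the gripper's body (76 mm by 85 mm) begins 54 mm behind the grasp point. The pads swing forward as they close: fully open they stand 13 mm farther back than shut.
Start: joints at [-1.223, 0.353, 1.633, -0, 1.155, -0.002], TCP at [214.192, -587.154, 231.281] pointing down, gripper open.
Joint ranges: [-2.63, 2.63], [-0.92, 2.1], [0.06, 2.66], [-1.3, 4.44], [0, 2.69], [-3.02, 3.02]. Speed limits (rad/s): [2.22, 2.22, 2.79, 3.14, 3.14, 3.14].

### API

Orientations are given as [roll, pitch, yaw] about the fixed x, y, z axes, in that order (R = Rz(yaw) Ry(pitch) Rx(roll)).
In Python, from rig import r gives the robot as it stands.
- The arm moves only by the tool arm_command, never from a script. Its argument "targets" is a list of rows, each a list of 6 numbers: the shift along the tool's x, y, z in m, then the turn, a rotation vector about the tool's x, y, z in rad. A call has 1 to 20 rows; each row shifts and turns the commanded pose from where the row before left it, along the tool's axes as they then stand; what a row does not reach is not made up. A row lasts 1/12 s, in which the tool goes at most 41.7 mm and 7.16 degrees, less where a joint would pass 70% of its speed; a pose out of reach is approached as far as the arm can. A call is refused whole if a number of a shift passes 0.0417 or a number of a turn 0.125, either way. A call with a gripper value outside its range is refused whole. "fingers" is the finger opening in m, from 0 to 0.0854, set as the call begins (left out, the last holds). The fingers move at their own pace and stop on an object; "squeeze" is the grip in N (left out, the last holds). Time passes only in rows, so rows that do not move let the fingers close. It gives the time, the measured TCP pose, the force and the opening at its end, in the units of the state.
- r.sense(): the state, without advancing time (a new reading comes with each control period).
- r.grab_frame(name): name is "scene" or "top" or "wrist"; returns a dict with "image" (400x640x3 uint8, blue, green, red), "fx", "fy", "cx", "cy" (pixels), "k1" (the pictures are not rectified: a ray, as slopes to the right and down, at radius r is drawn at 1 + k1 r^2 times it, then the intrinsics apply), "xyz" and "orientation" of the camera in the world. Camera axes: x right, y down, z forward; pixel columns grow to the right and rows downward; lengths in mm; the calibration is good to about 2 mm. A picture is of the moment at which its call begins. There is no depth.
- r.sign_off(): hands the job in, once; it reports no verdict.
The state is a dict: "clock": time; "qpos": joint angles; "qvel": joint speeds; "joint_efforts": joint torques, N m; "eef_pos": TCP position; "tcp_rot": TCP orientation; "contact_force": force on the tool from outside, world axes, zero at the start; "wrist_torque": the same for the moment, N m; "opening": opening from 0.0 (shut) to 1.0 (fully open).
Only numpy, scipy, OpenCV 4.12 (cv2) and the standard library are available. Lean on these libraries where they do the work, as an engineer would, in place of code of your own. Each camera call takes 0.05 s, during which the arm holds its last target.

## Working session

There is one attempt and no reset: what is moved stays moved. The work goes in short steps, Python scripts to look and compute and a tool call to move; the robot and the scene stay as the last step left them, time stands still between calls to the robot, and variables do not carry over. Pictures are saved under pics/ and viewed, and the job is handed in when it is done.

Besides the shell and the picture viewer there is one more tool, called after ">>>" by a JSON object that holds its "fn" and its "kwargs". arm_command: Moves the arm, as the interface text tells. Its arguments: {"type":"object","properties":{"targets":{"type":"array"},"fingers":{"type":"number"},"squeeze":{"type":"number"}},"required":["targets"]}

```bash
mkdir -p pics; ls; cat > h.py <<'E'
import numpy as np, cv2
from scipy.spatial.transform import Rotation as R
from rig import r
def rot(o): return R.from_euler('xyz',o).as_matrix()
def ray(f,u,v):
    x=(u-f['cx'])/f['fx'];y=(v-f['cy'])/f['fy']
    K=np.array([[f['fx'],0,f['cx']],[0,f['fy'],f['cy']],[0,0,1.]])
    p=cv2.undistortPoints(np.array([[[u,v]]],float),K,np.array([f['k1'],0,0,0.]))[0,0]
    return np.array(f['xyz'],float), rot(f['orientation'])@np.array([p[0],p[1],1])
def plane(f,u,v,z):
    c,d=ray(f,u,v); return c+d*(z-c[2])/d[2]
def proj(f,P):
    c=rot(f['orientation']).T@(np.array(P,float)-np.array(f['xyz']))
    a,b=c[0]/c[2],c[1]/c[2]; s=1+f['k1']*(a*a+b*b)
    return np.array([f['fx']*a*s+f['cx'],f['fy']*b*s+f['cy']])
E
python3 - <<'E'
from h import *
import pickle
for n in ("scene","top","wrist"):
    f=r.grab_frame(n); cv2.imwrite(f'pics/{n}0.png',f['image']); pickle.dump(f,open(f'{n}0.pkl','wb'))
    print(n,{k:v for k,v in f.items() if k!='image'})
print(r.sense())
E
```

```text
pics
scene {'fx': 450.8449281510844, 'fy': 450.8449281510844, 'cx': 316.29516477694585, 'cy': 203.72388409536862, 'k1': -0.12498616969235755, 'xyz': array([ -51.05237382,  858.1109454 , 1061.64855946]), 'orientation': array([-2.33047666e+00, -2.48732945e-03, -2.57191861e+00])}
top {'fx': 478.7223007648641, 'fy': 478.7223007648641, 'cx': 321.7062139812047, 'cy': 204.97163426357892, 'k1': 0.03705611205081551, 'xyz': array([ 386.90754947,   -7.9529162 , 1652.48988072]), 'orientation': array([-3.06786775, -0.00446888, -1.57327493])}
wrist {'fx': 324.8324307105533, 'fy': 324.8324307105533, 'cx': 322.94356150187366, 'cy': 195.09146154364595, 'k1': -0.03974754782760405, 'xyz': array([ 292.84073026, -558.0512688 ,  373.7901717 ]), 'orientation': array([ 2.80819059e+00,  1.34619989e-03, -1.22190039e+00])}
{'clock': 0.15, 'qpos': array([-1.22340386e+00,  3.53487305e-01,  1.63395041e+00, -1.30804076e-05,
        1.15523680e+00, -2.38955457e-03]), 'qvel': array([ 0.00031283, -0.00182541, -0.00201498, -0.00033393,  0.00123474,
       -0.0013458 ]), 'joint_efforts': array([-2.70273071e-03, -6.05643082e+01, -3.42341888e+01, -1.25682286e-04,
        6.14817880e-03,  4.66412257e-05]), 'eef_pos': array([ 214.05978174, -586.80679595,  230.74076788]), 'tcp_rot': array([ 3.14158328e+00,  1.08188853e-03, -1.22100902e+00]), 'contact_force': array([ 0.38195638, -0.13660184, -0.10694767]), 'wrist_torque': array([0.02865337, 0.00729218, 0.01778868]), 'opening': 1.0018712974934776}
```

View pics/scene0.png

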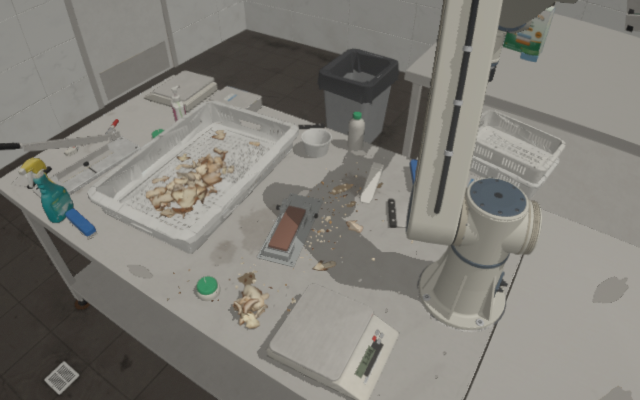

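View pics/top0.png

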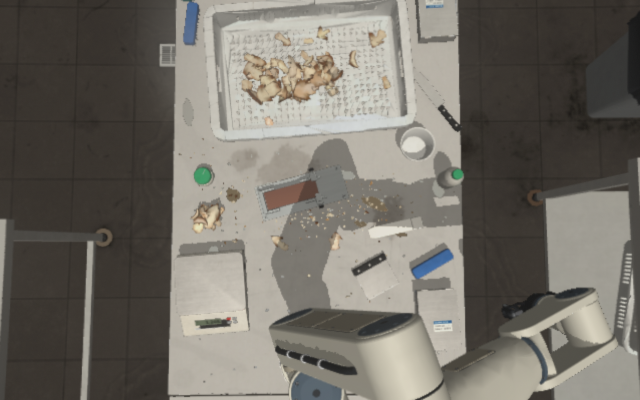

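View pics/wrist0.png

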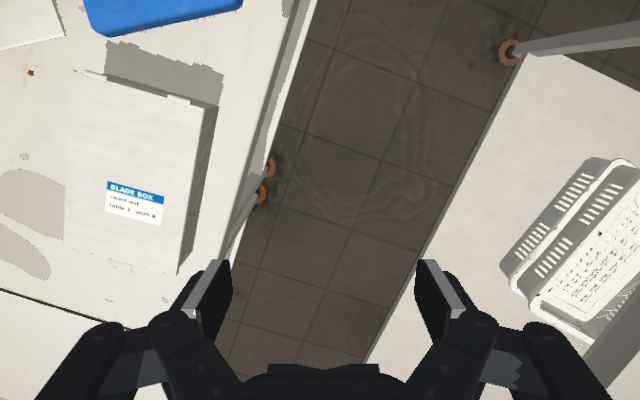

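The scene view shows the holder at about (290,230) and the white wedge at (372,183). In the top view the holder is at (300,190) and the wedge at (390,231).

```bash
python3 - <<'E'
from h import *
import pickle
f=pickle.load(open('top0.pkl','rb'));g=pickle.load(open('scene0.pkl','rb'))
cv2.imwrite('pics/topc.png',cv2.resize(f['image'][150:270,240:440],None,fx=4,fy=4,interpolation=cv2.INTER_CUBIC))
cv2.imwrite('pics/scc.png',cv2.resize(g['image'][150:290,240:420],None,fx=4,fy=4,interpolation=cv2.INTER_CUBIC))
E
```

```text
(no output)
```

View pics/topc.png

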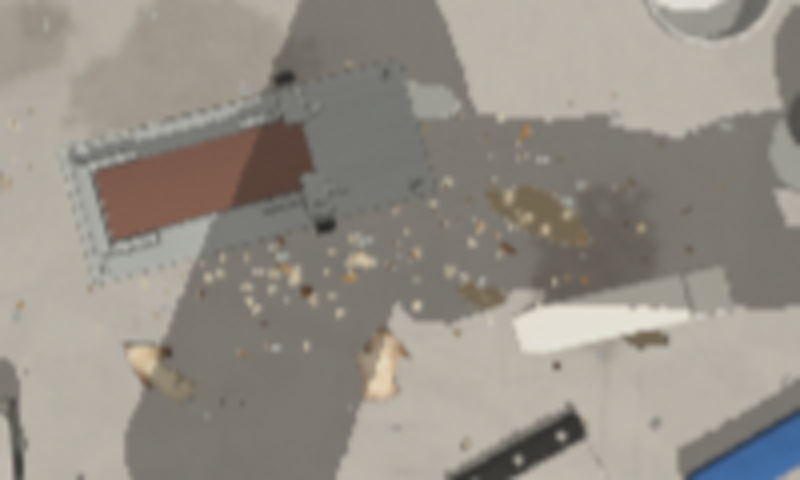

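View pics/scc.png

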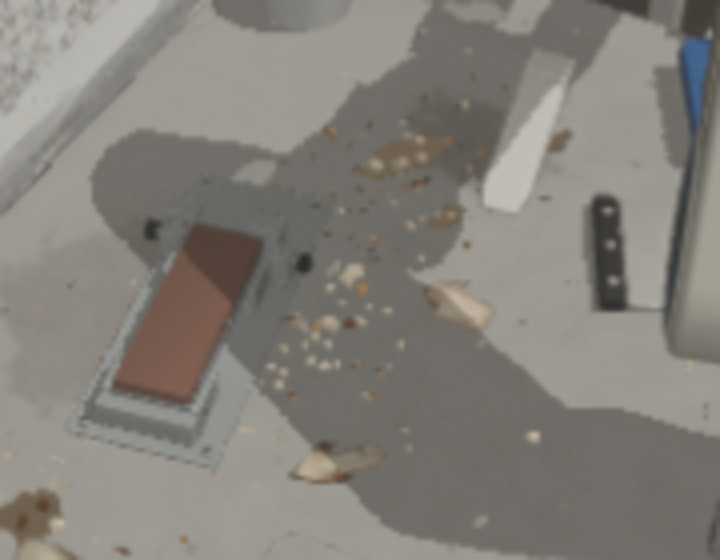

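```bash
python3 - <<'E'
from h import *
import pickle
f=pickle.load(open('top0.pkl','rb'));g=pickle.load(open('scene0.pkl','rb'))
T=lambda a,b,z: plane(f,240+a/4,150+b/4,z).round(0)
S=lambda a,b,z: plane(g,240+a/4,150+b/4,z).round(0)
print('wedge T',[T(*p,0) for p in [(515,320),(525,352),(730,310),(722,268)]])
print('wedge S',[S(*p,0) for p in [(484,203),(518,210),(575,62),(535,50)]])
print('plate T',[T(*p,6) for p in [(65,148),(102,282),(433,190),(402,60)]])
print('plate S',[S(*p,6) for p in [(68,430),(213,465),(330,205),(205,180)]])
print('screws',T(285,78,28),T(325,224,28),S(152,229,28),S(304,263,28))
print('stone top T',[T(*p,43) for p in [(95,170),(110,240),(315,178),(303,122)]])
E
```

```text
wedge T [array([ 422., -178.,    0.]), array([ 395., -186.,    0.]), array([ 430., -363.,    0.]), array([ 467., -357.,    0.])]
wedge S [array([ 428., -181.,    0.]), array([ 399., -189.,    0.]), array([ 449., -399.,    0.]), array([ 489., -394.,    0.])]
plate T [array([571., 210.,   6.]), array([455., 178.,   6.]), array([ 534., -107.,    6.]), array([647., -81.,   6.])]
plate S [array([570., 217.,   6.]), array([458., 185.,   6.]), array([ 535., -101.,    6.]), array([643., -69.,   6.])]
screws [629.  20.  28.] [503. -14.  28.] [631.  23.  28.] [504. -12.  28.]
stone top T [array([548., 180.,  43.]), array([489., 167.,  43.]), array([541.,  -6.,  43.]), array([589.,   5.,  43.])]
```

The top and scene views agree: the wedge's 30 mm nose points +y at about (409,-182). The block end is near (445,-345). I'll turn and hover above the block for a wrist view.

>>> {"fn": "arm_command", "kwargs": {"targets": [[0,0,0,0,0,-0.08],[0,0,0,0,0,-0.08],[0,0,0,0,0,-0.08],[0,0,0,0,0,-0.08],[0,0,0,0,0,-0.08],[0,0,0,0,0,-0.08],[0,0,0,0,0,-0.08],[0,0,0,0,0,-0.08],[0,0,0,0,0,-0.08],[0,0,0,0,0,-0.08],[0,0,0,0,0,-0.08],[0,0,0,0,0,-0.08],[0,0,0,0,0,-0.08],[0,0,0,0,0,-0.08],[0,0,0,0,0,-0.08],[0,0,0,0,0,-0.08],[0,0,0,0,0,-0.08],[0,0,0,0,0,-0.08]], "fingers": 0.085}}

```text
clock: 1.65
eef_pos: [214.1, -587.0, 231.0]
tcp_rot: [-3.141, 0.0, 0.223]
contact_force: [0.8, 0.0, -1.0]
opening: 0.994
```

>>> {"fn": "arm_command", "kwargs": {"targets": [[0.02,-0.0133,0.002,0,0,0],[0.02,-0.0133,0.002,0,0,0],[0.02,-0.0133,0.002,0,0,0],[0.02,-0.0133,0.002,0,0,0],[0.02,-0.0133,0.002,0,0,0],[0.02,-0.0133,0.002,0,0,0],[0.02,-0.0133,0.002,0,0,0],[0.02,-0.0133,0.002,0,0,0],[0.02,-0.0133,0.002,0,0,0],[0.02,-0.0133,0.002,0,0,0],[0.02,-0.0133,0.002,0,0,0],[0.02,-0.0133,0.002,0,0,0],[0.02,-0.0133,0.002,0,0,0],[0.02,-0.0133,0.002,0,0,0],[0,0,0,0,0,0],[0,0,0,0,0,0]]}}

```text
clock: 2.98
eef_pos: [447.5, -343.7, 203.0]
tcp_rot: [-3.141, 0.001, 0.221]
contact_force: [-0.6, -0.4, -0.3]
opening: 0.997
```

```bash
python3 - <<'E'
from h import *
import pickle
for n in ("wrist","top"):
    f=r.grab_frame(n); cv2.imwrite(f'pics/{n}1.png',f['image']); pickle.dump(f,open(f'{n}1.pkl','wb'))
s=r.sense();print(s['clock'],s['eef_pos'],s['tcp_rot'],s['contact_force'])
cv2.imwrite('pics/top1c.png',cv2.resize(f['image'][150:270,240:440],None,fx=4,fy=4,interpolation=cv2.INTER_CUBIC))
E
```

```text
3.0833 [ 446.67665605 -344.87083429  203.20600982] [3.14155903e+00 4.49284343e-04 2.19356401e-01] [0.1427125  0.16381168 0.87696947]
```

View pics/wrist1.png

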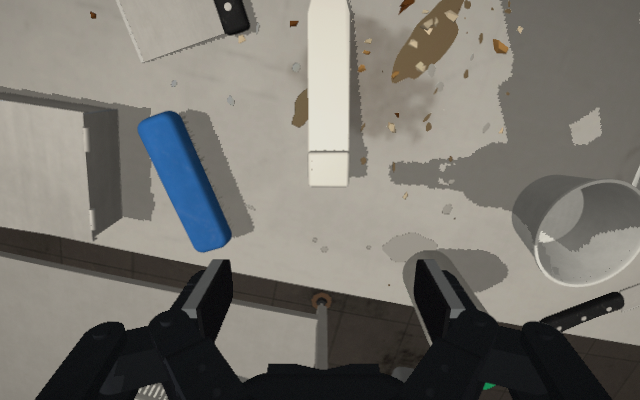

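View pics/top1c.png

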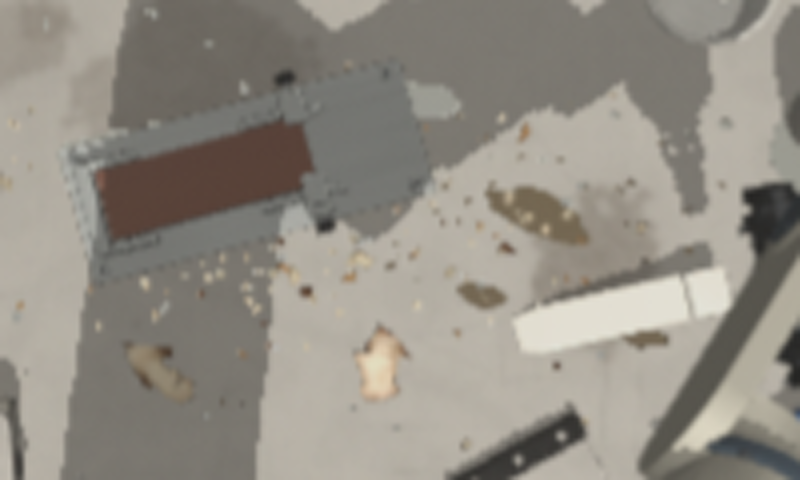

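The wrist view shows the wedge block at columns 309–348, rows 152–187, with its nose up at row 0. The brush and tub are clear to the sides.

```bash
cat > wb.py <<'E'
from h import *
E
python3 - <<'E'
from h import *
import pickle
f=pickle.load(open('wrist1.pkl','rb'));t=pickle.load(open('top1.pkl','rb'))
im=f['image'];m=((im.min(2)>205)).astype(np.uint8)
n,l,st,ce=cv2.connectedComponentsWithStats(m)
i=l[168,328];M=(l==i);
print(st[i])
for v in (5,20,60,100,140,160,180): 
    c=np.where(M[v])[0]; print(v,c.min(),c.max())
P=[plane(f,*p,42) for p in [(309,153),(348.5,152),(349,187),(309,187)]]
print(np.round(P,1),np.mean(P,0))
print('w',np.linalg.norm(P[2]-P[3]),np.linalg.norm(P[0]-P[3]))
e=(P[0]+P[1]-P[2]-P[3]);print('axis',np.arctan2(e[1],e[0]))
Q=[plane(t,240+a/4,150+b/4,42) for a,b in [(722,267),(731,309),(683,275),(692,317)]]
print('top',np.round(Q,1),np.mean(Q,0))
N=[plane(t,240+a/4,150+b/4,2) for a,b in [(514,320),(524,353)]];print('nose',np.mean(N,0))
E
```

```text
[     0      0    640    400 252901]
5 0 639
20 0 639
60 0 639
100 0 639
140 0 639
160 0 639
180 0 639
[[ 429.  -325.7   42. ]
 [ 465.4 -316.6   42. ]
 [ 474.3 -350.2   42. ]
 [ 436.  -358.8   42. ]] [ 451.17506751 -337.84839482   42.        ]
w 39.28886554987695 33.84394179319687
axis 1.8042856170365333
top [[ 465.4 -347.8   42. ]
 [ 430.1 -354.7   42. ]
 [ 458.7 -314.9   42. ]
 [ 423.4 -321.9   42. ]] [ 444.39412957 -334.82031101   42.        ]
nose [ 407.8455322  -180.71918015    2.        ]
```

>>> {"fn": "arm_command", "kwargs": {"targets": [[0.001,-0.002,0.025,0,0,0],[0.001,-0.002,0.025,0,0,0],[0.001,-0.002,0.025,0,0,0],[0.001,-0.001,0.02,0,0,0],[0,0,0,0,0,0],[0,0,0,0,0,0]]}}

```text
clock: 3.58
eef_pos: [448.3, -337.2, 107.8]
tcp_rot: [-3.14, 0.002, 0.218]
contact_force: [1.1, 0.3, 1.6]
opening: 0.996
```

```bash
python3 - <<'E'
from h import *
import pickle
f=r.grab_frame("wrist"); pickle.dump(f,open('wrist2.pkl','wb'));cv2.imwrite('pics/wrist2.png',f['image'])
s=r.sense();print(s['clock'],s['eef_pos'],s['tcp_rot'],s['contact_force'])
E
```

```text
3.6333 [ 449.2438572  -337.75002504  108.92888314] [ 3.14135054e+00 -4.82057148e-05  2.18067185e-01] [0.22975878 0.01046516 1.11557106]
```

View pics/wrist2.png

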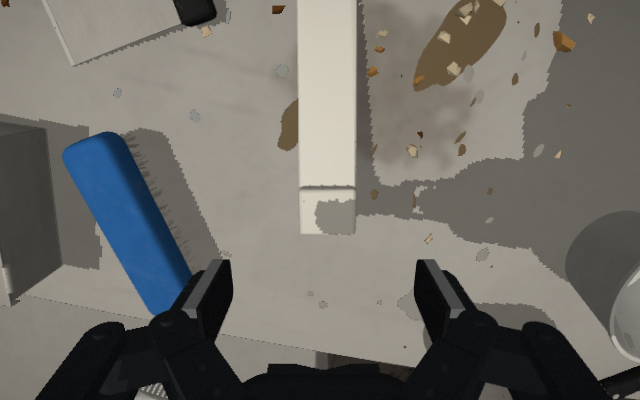

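Block is now at columns 300–355, rows 187–234, between the open fingers at 231 and 415.

```bash
python3 - <<'E'
from h import *
import pickle
f=pickle.load(open('wrist2.pkl','rb'))
P=[plane(f,*p,42) for p in [(300,187.5),(355,187),(355,234),(300.5,234)]]
print(np.round(P,1),np.mean(P,0))
e=(P[0]+P[1]-P[2]-P[3]);print('axis',np.arctan2(e[1],e[0]), np.linalg.norm(e)/2,np.linalg.norm(P[0]-P[1]))
s=r.sense()
print(s['eef_pos'])
Rt=rot(s['tcp_rot']); print('tool delta', Rt.T@(np.mean(P,0)-s['eef_pos']))
E
```

```text
[[ 428.7 -323.5   42. ]
 [ 464.9 -315.1   42. ]
 [ 473.5 -349.    42. ]
 [ 435.7 -357.4   42. ]] [ 450.69030323 -336.24866464   42.        ]
axis 1.797754742047607 34.829772019341014 37.13685922589839
[ 449.2438572  -337.75002504  108.92888314]
tool delta [ 1.73377289 -1.16908036 66.9286857 ]
```

>>> {"fn": "arm_command", "kwargs": {"targets": [[0.0015,-0.001,0.02,0,0,0],[0,0,0.02,0,0,0],[0,0,0.02,0,0,0],[0,0,0.02,0,0,0],[0,0,0.012,0,0,0],[0,0,0.005,0,0,0],[0,0,0,0,0,0],[0,0,0,0,0,0]]}}

```text
clock: 4.3
eef_pos: [451.3, -336.2, 12.3]
tcp_rot: [3.141, -0.001, 0.219]
contact_force: [0.3, -0.5, 1.0]
opening: 0.998
```

>>> {"fn": "arm_command", "kwargs": {"targets": [[0,0,0,0,0,0],[0,0,0,0,0,0],[0,0,0,0,0,0],[0,0,0,0,0,0],[0,0,0,0,0,0],[0,0,0,0,0,0],[0,0,0,0,0,0],[0,0,0,0,0,0],[0,0,0,0,0,0],[0,0,0,0,0,0]], "fingers": 0.03, "squeeze": 40}}

```text
clock: 5.13
eef_pos: [451.1, -335.9, 12.0]
tcp_rot: [3.141, -0.001, 0.219]
contact_force: [-0.2, -0.0, 6.7]
opening: 0.466
```

```bash
python3 - <<'E'
from h import *
import pickle
f=r.grab_frame("wrist"); pickle.dump(f,open('wrist3.pkl','wb'));cv2.imwrite('pics/wrist3.png',f['image'])
s=r.sense();print(s['clock'],s['eef_pos'],s['tcp_rot'],s['contact_force'],s['opening'])
E
```

```text
5.1833 [ 451.11078464 -335.85320361   12.00960242] [ 3.14079511e+00 -6.78227986e-04  2.19085635e-01] [-0.22968274  0.44985279  6.92546285] 0.46697191593713544
```

View pics/wrist3.png

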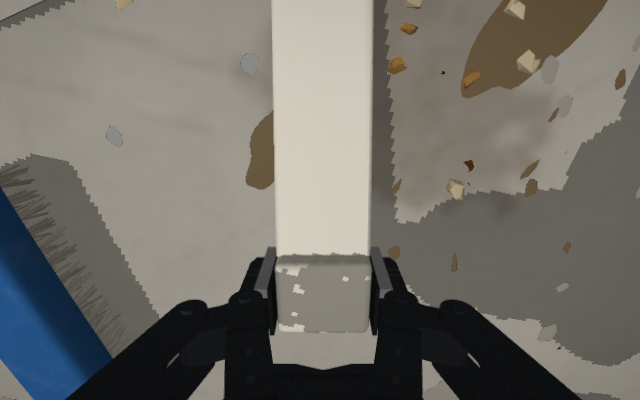

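Gripped squarely (block at rows 255–332, pads at its sides). Lift and go in front of the apron.

>>> {"fn": "arm_command", "kwargs": {"targets": [[0,0,-0.01,0,0,0],[0,0,-0.02,0,0,0],[0,0,-0.025,0,0,0],[0,0,-0.025,0,0,0],[0,0,-0.02,0,0,0],[0.0194,-0.0084,0,0,0,-0.01],[0.0194,-0.0084,0,0,0,-0.01],[0.0194,-0.0084,0,0,0,-0.01],[0.0194,-0.0084,0,0,0,-0.01],[0.0194,-0.0084,0,0,0,0],[0.0194,-0.0084,0,0,0,0],[0.0194,-0.0084,0,0,0,0],[0.0194,-0.0084,0,0,0,0],[0.0194,-0.0084,0,0,0,0],[0.0194,-0.0084,0,0,0,0],[0,0,0,0,0,0],[0,0,0,0,0,0],[0,0,0,0,0,0]]}}

```text
clock: 6.68
eef_pos: [617.2, -206.4, 111.3]
tcp_rot: [-3.141, 0.001, 0.259]
contact_force: [-0.9, -0.2, -2.3]
opening: 0.464
```

```bash
python3 - <<'E'
from h import *
import pickle
s=r.sense();print(s['clock'],s['eef_pos'],s['tcp_rot'],s['contact_force'],s['opening'])
for n in ("wrist","top","scene"):
    f=r.grab_frame(n); cv2.imwrite(f'pics/{n}4.png',f['image']); pickle.dump(f,open(f'{n}4.pkl','wb'))
    if n=='top': cv2.imwrite('pics/top4c.png',cv2.resize(f['image'][150:270,240:440],None,fx=4,fy=4,interpolation=cv2.INTER_CUBIC))
E
```

```text
6.6833 [ 617.23198709 -206.38514386  111.30933046] [-3.14131530e+00  9.21906736e-04  2.59405957e-01] [-0.89326379 -0.15041909 -2.28470488] 0.4639986083969183
```

View pics/wrist4.png

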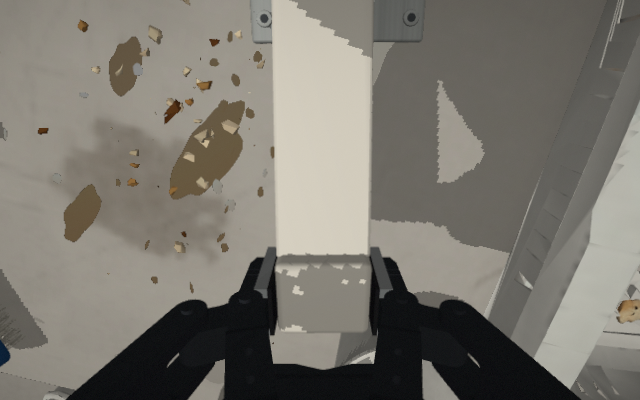

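View pics/top4c.png

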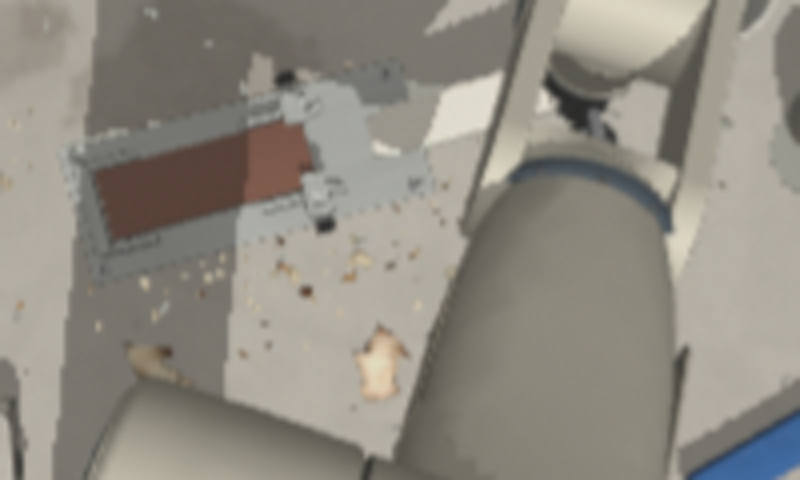

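Wrist view: plate's front corners at (253,42) and (424,40), its screws at (264,18) and (411,18), and the wedge at columns 273–372. The wedge lies slightly left of the plate's centre.

```bash
python3 - <<'E'
from h import *
import pickle
f=pickle.load(open('wrist4.pkl','rb'));t=pickle.load(open('top4.pkl','rb'))
s=r.sense();Rt=rot(s['tcp_rot']);p=s['eef_pos'];print(p)
tl=lambda P:(Rt.T@(np.array(P)-p)).round(1)
for uv in [(253,42.5),(424,40.5)]: print('plate',tl(plane(f,*uv,6)),plane(f,*uv,6).round(1))
for uv in [(264,18),(411,18)]: print('screw',tl(plane(f,*uv,8)))
for uv in [(275,263),(371,263),(275,332),(371,332)]: print('block',tl(plane(f,*uv,42+p[2]-12)))
for uv,z in [((273,0),130),((373,0),130)]: print('side',tl(plane(f,*uv,120)))
# top plate corners
im=t['image']
T=lambda a,b,z: plane(t,240+a/4,150+b/4,z)
print('screws top',T(285,78,30),T(325,224,30), tl((T(285,78,30)+T(325,224,30))/2))
print('nose top',T(429,146,103).round(),T(441,105,103).round())
E
```

```text
[ 617.15095847 -206.92789909  111.34678616]
plate [ -49.7 -112.5  105.4] [ 540.3 -110.9    6. ]
plate [  70.5 -114.   105.3] [656.1 -78.7   6. ]
screw [ -40.8 -127.7  103.4]
screw [  59.7 -127.9  103.3]
block [-19.4 -17.1 -30. ]
block [ 18.8 -17.2 -30. ]
block [-21.2  17.3 -30. ]
block [ 20.6  17.2 -30. ]
side [ -18.8 -114.3   -8.6]
side [  18.  -114.3   -8.6]
screws top [628.30589385  19.91769976  30.        ] [503.22503328 -13.94180706  30.        ] [   4.  -216.1   81.4]
nose top [561. -98. 103.] [ 595. -108.  103.]
```

>>> {"fn": "arm_command", "kwargs": {"targets": [[0.003,0,0,0,0,-0.008],[0.003,0,0,0,0,0],[0.003,0,0.01,0,0,0],[0,0,0.02,0,0,0],[0,0,0.02,0,0,0],[0,0,0.015,0,0,0],[0,0,0,0,0,0],[0,0,0,0,0,0],[0,0,0,0,0,0]]}}

```text
clock: 7.58
eef_pos: [627.2, -204.1, 46.7]
tcp_rot: [3.141, -0.001, 0.267]
contact_force: [0.5, 0.2, -1.2]
opening: 0.458
```

```bash
python3 - <<'E'
from h import *
import pickle
s=r.sense();print(s['clock'],s['eef_pos'],s['tcp_rot'],s['contact_force'],s['opening'])
for n in ("wrist","top","scene"):
    f=r.grab_frame(n); cv2.imwrite(f'pics/{n}5.png',f['image']); pickle.dump(f,open(f'{n}5.pkl','wb'))
    if n=='top': cv2.imwrite('pics/top5c.png',cv2.resize(f['image'][150:250,250:390],None,fx=5,fy=5,interpolation=cv2.INTER_CUBIC))
    if n=='scene': cv2.imwrite('pics/scene5c.png',cv2.resize(f['image'][150:270,250:400],None,fx=5,fy=5,interpolation=cv2.INTER_CUBIC))
E
```

```text
7.5833 [ 627.22297067 -204.13115077   46.72989358] [ 3.14124060e+00 -6.09767710e-04  2.67015607e-01] [ 0.49609376  0.17839329 -1.16233087] 0.4577208917547969
```

View pics/wrist5.png

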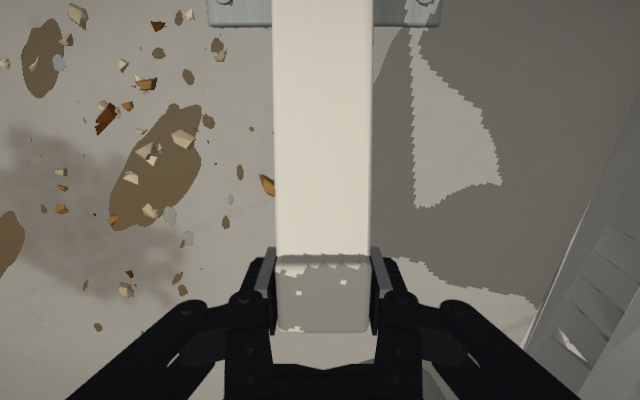

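View pics/top5c.png

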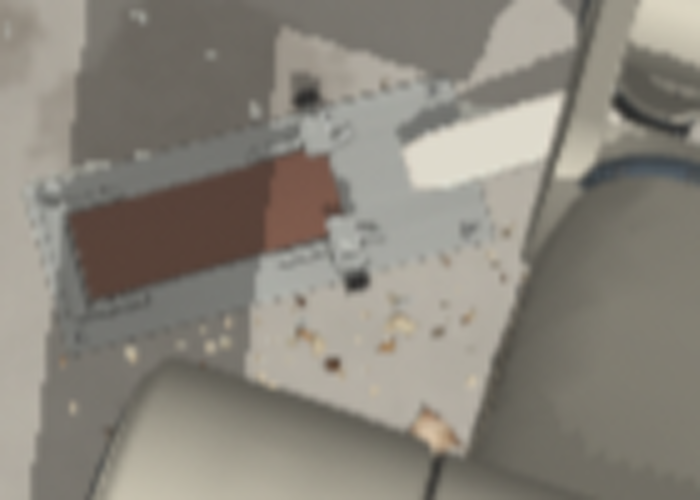

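View pics/scene5c.png

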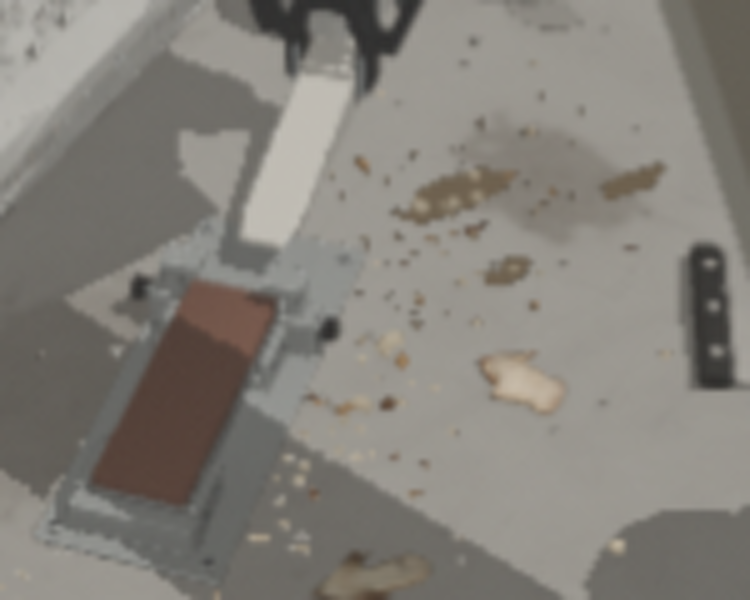

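Wrist: plate corners at (208,25) and (440,26), centred on the wedge. In the top crop the nose is at (403–415,140–188), heading to the toe at (337,182).

```bash
python3 - <<'E'
from h import *
import pickle
f=pickle.load(open('wrist5.pkl','rb'));t=pickle.load(open('top5.pkl','rb'));g=pickle.load(open('scene5.pkl','rb'))
s=r.sense();Rt=rot(s['tcp_rot']);p=s['eef_pos'];print(p)
tl=lambda P:(Rt.T@(np.array(P)-p)).round(1)
for uv in [(208,25.5),(440.5,26)]: print('plate',tl(plane(f,*uv,6)))
T=lambda a,b,z: plane(t,250+a/5,150+b/5,z)
S=lambda a,b,z: plane(g,250+a/5,150+b/5,z)
print('T nose',tl(T(403,140,38)),tl(T(415,188,38)),'posts',tl(T(306,97,30)),tl(T(356,279,30)),'stone toe top',tl(T(326,150,43)),tl(T(345,212,43)),'heel',tl(T(68,212,43)),tl(T(92,298,43)),'plate',tl(T(440,78,6)),tl(T(490,238,6)))
print('S nose',tl(S(240,236,38)),tl(S(280,248,38)),'posts',tl(S(140,288,30)),tl(S(329,330,30)),'toe',tl(S(195,283,43)),tl(S(275,298,43)),'heel',tl(S(92,487,43)),tl(S(188,505,43)))
E
```

```text
[ 627.50249512 -204.28868406   47.4570227 ]
plate [ -59.9 -113.4   41.2]
plate [  59.7 -113.1   41.4]
T nose [  13.2 -160.6    9.3] [ -20.5 -161.5    9.3] posts [  60.3 -216.1   17.3] [ -69.  -216.4   17.1] stone toe top [  19.9 -212.9    4.3] [ -24.1 -211.8    4.2] heel [  25.5 -392.     4.1] [ -35.  -391.4    4. ] plate [  51.9 -122.5   41.4] [ -64.6 -119.1   41.2]
S nose [  12.4 -162.5    9.3] [ -16.8 -165.6    9.3] posts [  61.9 -221.9   17.3] [ -68.6 -221.7   17.1] toe [  23.8 -219.1    4.3] [ -30.3 -216.7    4.2] heel [  22.9 -402.9    4.1] [ -36.6 -398.8    4. ]
```

Aligned laterally within about 1 mm in all views. Lower to the apron.

>>> {"fn": "arm_command", "kwargs": {"targets": [[0,0,0.015,0,0,0],[0,0,0.009,0,0,0],[0,0,0.002,0,0,0],[0,0,0,0,0,0],[0,0,0,0,0,0]]}}

```text
clock: 8.15
eef_pos: [626.8, -204.0, 20.5]
tcp_rot: [3.142, 0.0, 0.267]
contact_force: [0.4, 0.8, -2.1]
opening: 0.463
```

>>> {"fn": "arm_command", "kwargs": {"targets": [[0,0,0.001,0,0,0],[0,0,0,0,0,0],[0,0,0,0,0,0]]}}

```text
clock: 8.4
eef_pos: [626.9, -204.1, 19.7]
tcp_rot: [3.141, -0.001, 0.267]
contact_force: [-0.3, -0.1, -1.6]
opening: 0.464
```

>>> {"fn": "arm_command", "kwargs": {"targets": [[0,0,0.001,0,0,0],[0,0,0,0,0,0],[0,0,0,0,0,0]]}}

```text
clock: 8.65
eef_pos: [626.6, -204.0, 18.3]
tcp_rot: [-3.142, 0.0, 0.267]
contact_force: [0.5, 0.6, -2.3]
opening: 0.463
```

```bash
cat > st.py <<'E'
from h import *
s=r.sense();print(s['clock'],s['eef_pos'].round(2),s['tcp_rot'].round(4),'Fw',s['contact_force'].round(2),'Ft',(rot(s['tcp_rot']).T@s['contact_force']).round(2),'M',s['wrist_torque'].round(2),s['opening'].round(3))
E
python3 st.py
```

```text
Traceback (most recent call last):
  File "st.py", line 2, in <module>
    s=r.sense();print(s['clock'],s['eef_pos'].round(2),s['tcp_rot'].round(4),'Fw',s['contact_force'].round(2),'Ft',(rot(s['tcp_rot']).T@s['contact_force']).round(2),'M',s['wrist_torque'].round(2),s['opening'].round(3))
                                                                                                                                                                                                    ^^^^^^^^^^^^^^^^^^
AttributeError: 'float' object has no attribute 'round'
```

>>> {"fn": "arm_command", "kwargs": {"targets": [[0,0,0.0005,0,0,0],[0,0,0,0,0,0],[0,0,0,0,0,0]]}}

```text
clock: 8.9
eef_pos: [626.8, -204.0, 17.9]
tcp_rot: [3.142, -0.0, 0.267]
contact_force: [-1.2, -0.3, -0.3]
opening: 0.462
```

>>> {"fn": "arm_command", "kwargs": {"targets": [[0,0,0.0005,0,0,0],[0,0,0,0,0,0],[0,0,0,0,0,0]]}}

```text
clock: 9.15
eef_pos: [626.8, -204.1, 17.5]
tcp_rot: [3.141, -0.0, 0.267]
contact_force: [-1.2, -1.4, 2.3]
opening: 0.457
```

```bash
sed -i "s/,s\['opening'\].round(3)/,round(float(s['opening']),3)/" st.py
python3 st.py
```

```text
9.15 [ 626.78 -204.09   17.49] [ 3.1415e+00 -2.0000e-04  2.6700e-01] Fw [-1.15 -1.37  2.32] Ft [-1.47  1.02 -2.32] M [0.16 0.16 0.1 ] 0.457
```

>>> {"fn": "arm_command", "kwargs": {"targets": [[0,-0.003,-0.0004,0,0,0],[0,-0.005,0,0,0,0],[0,-0.005,0,0,0,0],[0,-0.005,0,0,0,0],[0,-0.005,0,0,0,0],[0,-0.005,0,0,0,0],[0,-0.005,0,0,0,0],[0,-0.005,0,0,0,0],[0,-0.002,0,0,0,0],[0,0,0,0,0,0]]}}

```text
clock: 9.98
eef_pos: [615.9, -164.6, 17.7]
tcp_rot: [-3.141, 0.0, 0.267]
contact_force: [-0.5, 2.0, 1.8]
opening: 0.462
```

```bash
python3 st.py
```

```text
9.9833 [ 615.9  -164.64   17.71] [-3.1411e+00  2.0000e-04  2.6730e-01] Fw [-0.47  1.99  1.84] Ft [ 0.08 -2.04 -1.84] M [0.44 0.04 0.  ] 0.462
```

```bash
python3 - <<'E'
from h import *
f=r.grab_frame("top");g=r.grab_frame("scene")
a=cv2.resize(f['image'][165:225,270:350],None,fx=5,fy=5,interpolation=cv2.INTER_CUBIC)
b=cv2.resize(g['image'][180:240,260:340],None,fx=5,fy=5,interpolation=cv2.INTER_CUBIC)
cv2.imwrite('pics/m6.png',np.hstack([a,b]))
E
python3 st.py
```

```text
10.0833 [ 615.97 -165.04   17.66] [-3.141e+00  2.000e-04  2.671e-01] Fw [0.2  1.17 3.46] Ft [ 0.5  -1.07 -3.46] M [ 0.59  0.15 -0.04] 0.466
```

View pics/m6.png

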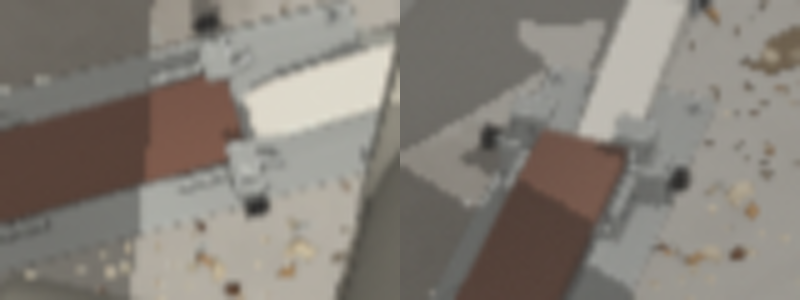

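The nose is at the mouth, roughly midway between the hooks at (218,58) and (248,160). Continue.

>>> {"fn": "arm_command", "kwargs": {"targets": [[0,-0.003,-0.0002,0,0,0],[0,-0.003,0,0,0,0],[0,-0.003,0,0,0,0],[0,-0.003,0,0,0,0],[0,-0.003,0,0,0,0],[0,-0.003,0,0,0,0],[0,-0.002,0,0,0,0]]}}

```text
clock: 10.67
eef_pos: [610.7, -145.8, 17.9]
tcp_rot: [3.142, 0.0, 0.267]
contact_force: [1.0, -1.4, 2.4]
opening: 0.457
```

```bash
python3 st.py
```

```text
10.6667 [ 610.75 -145.77   17.9 ] [3.1416 0.     0.2671] Fw [ 1.04 -1.41  2.38] Ft [ 0.63  1.64 -2.38] M [-0.09 -0.05 -0.02] 0.457
```

>>> {"fn": "arm_command", "kwargs": {"targets": [[0,-0.003,0,0,0,0],[0,-0.003,0,0,0,0],[0,-0.003,0,0,0,0],[0,-0.003,0,0,0,0],[0,-0.003,0,0,0,0],[0,-0.003,0,0,0,0],[0,-0.002,0,0,0,0]]}}

```text
clock: 11.25
eef_pos: [605.5, -126.5, 18.0]
tcp_rot: [3.141, -0.0, 0.267]
contact_force: [0.2, -1.6, 3.5]
opening: 0.461
```

```bash
python3 st.py
```

```text
11.25 [ 605.55 -126.55   17.96] [ 3.1415e+00 -1.0000e-04  2.6710e-01] Fw [ 0.16 -1.59  3.52] Ft [-0.26  1.58 -3.52] M [-0.21 -0.08  0.01] 0.461
```

>>> {"fn": "arm_command", "kwargs": {"targets": [[0,-0.003,-0.0002,0,0,0],[0,-0.003,0,0,0,0],[0,-0.003,0,0,0,0],[0,-0.003,0,0,0,0],[0,-0.003,0,0,0,0],[0,-0.003,0,0,0,0],[0,-0.002,0,0,0,0]]}}

```text
clock: 11.83
eef_pos: [600.2, -107.4, 18.0]
tcp_rot: [3.141, -0.0, 0.267]
contact_force: [0.7, -4.8, 0.7]
opening: 0.461
```

```bash
python3 st.py
```

```text
11.8333 [ 600.23 -107.36   18.04] [ 3.1414 -0.      0.2671] Fw [ 0.69 -4.83  0.7 ] Ft [-0.61  4.84 -0.7 ] M [-0.61 -0.27 -0.04] 0.461
```

>>> {"fn": "arm_command", "kwargs": {"targets": [[0,-0.002,0,0,0,0],[0,-0.002,0,0,0,0],[0,-0.002,0,0,0,0],[0,-0.002,0,0,0,0],[0,-0.002,0,0,0,0]]}}

```text
clock: 12.25
eef_pos: [597.6, -97.7, 18.0]
tcp_rot: [-3.142, 0.0, 0.267]
contact_force: [1.5, -3.9, 0.9]
opening: 0.456
```

```bash
python3 st.py
```

```text
12.25 [597.59 -97.73  18.05] [-3.1416  0.      0.267 ] Fw [ 1.54 -3.92  0.89] Ft [ 0.45  4.18 -0.89] M [-0.66 -0.3  -0.01] 0.456
```

>>> {"fn": "arm_command", "kwargs": {"targets": [[0,-0.002,0,0,0,0],[0,-0.002,0,0,0,0],[0,-0.002,0,0,0,0],[0,-0.002,0,0,0,0],[0,-0.002,0,0,0,0]]}}

```text
clock: 12.67
eef_pos: [594.9, -88.1, 18.1]
tcp_rot: [-3.142, 0.0, 0.267]
contact_force: [1.6, -4.2, 0.6]
opening: 0.461
```

```bash
python3 st.py
```

```text
12.6667 [594.91 -88.08  18.05] [-3.1416e+00  1.0000e-04  2.6700e-01] Fw [ 1.57 -4.22  0.56] Ft [ 0.41  4.49 -0.56] M [-0.59 -0.21 -0.02] 0.461
```

Push is steady at about 4 N: the stone is lifting. Smaller steps now.

>>> {"fn": "arm_command", "kwargs": {"targets": [[0,-0.001,0,0,0,0],[0,-0.001,0,0,0,0],[0,-0.001,0,0,0,0],[0,-0.001,0,0,0,0],[0,0,0,0,0,0]]}}

```text
clock: 13.08
eef_pos: [593.9, -84.2, 18.0]
tcp_rot: [-3.141, 0.0, 0.267]
contact_force: [-0.1, -1.3, 0.3]
opening: 0.46
```

```bash
python3 st.py
```

```text
13.0833 [593.89 -84.17  18.05] [-3.1414e+00  1.0000e-04  2.6700e-01] Fw [-0.11 -1.31  0.29] Ft [-0.45  1.23 -0.29] M [-0.4  -0.29  0.03] 0.46
```

>>> {"fn": "arm_command", "kwargs": {"targets": [[0,-0.001,0,0,0,0],[0,-0.001,0,0,0,0],[0,-0.001,0,0,0,0],[0,0,0,0,0,0]]}}

```text
clock: 13.42
eef_pos: [593.0, -81.3, 18.1]
tcp_rot: [-3.141, 0.0, 0.267]
contact_force: [0.7, -2.9, -0.0]
opening: 0.464
```

```bash
python3 st.py
```

```text
13.4167 [593.05 -81.32  18.06] [-3.1414e+00  1.0000e-04  2.6700e-01] Fw [ 0.69 -2.92 -0.05] Ft [-0.11  3.    0.05] M [-0.44 -0.29 -0.05] 0.464
```

>>> {"fn": "arm_command", "kwargs": {"targets": [[0,-0.001,0,0,0,0],[0,-0.001,0,0,0,0],[0,-0.001,0,0,0,0],[0,0,0,0,0,0]]}}

```text
clock: 13.75
eef_pos: [592.2, -78.4, 18.1]
tcp_rot: [-3.141, 0.0, 0.267]
contact_force: [1.0, -1.7, -0.2]
opening: 0.461
```

```bash
python3 st.py
```

```text
13.75 [592.25 -78.41  18.06] [-3.1414e+00  1.0000e-04  2.6700e-01] Fw [ 0.97 -1.69 -0.22] Ft [0.49 1.88 0.22] M [-0.35 -0.26 -0.04] 0.461
```

>>> {"fn": "arm_command", "kwargs": {"targets": [[0,-0.0005,0,0,0,0],[0,-0.0005,0,0,0,0],[0,-0.0005,0,0,0,0],[0,-0.0005,0,0,0,0]]}}

```text
clock: 14.08
eef_pos: [591.8, -76.7, 18.1]
tcp_rot: [-3.142, 0.0, 0.267]
contact_force: [0.7, -3.4, -1.4]
opening: 0.458
```

>>> {"fn": "arm_command", "kwargs": {"targets": [[0,-0.0005,0,0,0,0],[0,-0.0005,0,0,0,0],[0,-0.0005,0,0,0,0],[0,-0.0005,0,0,0,0]]}}

```text
clock: 14.42
eef_pos: [591.3, -74.7, 18.0]
tcp_rot: [-3.142, 0.0, 0.267]
contact_force: [0.3, -2.8, -0.3]
opening: 0.46
```

```bash
python3 st.py
```

```text
14.4167 [591.27 -74.71  18.05] [-3.1416e+00  1.0000e-04  2.6700e-01] Fw [ 0.33 -2.82 -0.3 ] Ft [-0.43  2.81  0.3 ] M [-0.54 -0.19 -0.05] 0.46
```

>>> {"fn": "arm_command", "kwargs": {"targets": [[0,-0.0005,0,0,0,0],[0,-0.0005,0,0,0,0],[0,-0.0005,0,0,0,0],[0,-0.0005,0,0,0,0]]}}

```text
clock: 14.75
eef_pos: [590.7, -72.7, 18.1]
tcp_rot: [-3.142, 0.0, 0.267]
contact_force: [0.8, -3.1, -0.6]
opening: 0.462
```

```bash
python3 st.py
```

```text
14.75 [590.73 -72.74  18.05] [-3.1415e+00  1.0000e-04  2.6710e-01] Fw [ 0.84 -3.15 -0.65] Ft [-0.02  3.26  0.65] M [-0.55 -0.18  0.03] 0.462
```

>>> {"fn": "arm_command", "kwargs": {"targets": [[0,-0.0005,0,0,0,0],[0,-0.0005,0,0,0,0],[0,-0.0005,0,0,0,0],[0,-0.0005,0,0,0,0]]}}

```text
clock: 15.08
eef_pos: [590.2, -70.8, 18.1]
tcp_rot: [-3.142, 0.0, 0.267]
contact_force: [0.7, -2.7, -1.0]
opening: 0.466
```

```bash
python3 st.py
```

```text
15.0833 [590.21 -70.84  18.06] [-3.1416e+00  1.0000e-04  2.6700e-01] Fw [ 0.67 -2.68 -0.99] Ft [-0.06  2.76  0.99] M [-0.46 -0.18  0.09] 0.466
```

>>> {"fn": "arm_command", "kwargs": {"targets": [[0,-0.0005,0,0,0,0],[0,-0.0005,0,0,0,0],[0,-0.0005,0,0,0,0],[0,-0.0005,0,0,0,0]]}}

```text
clock: 15.42
eef_pos: [589.7, -68.9, 18.1]
tcp_rot: [-3.142, 0.0, 0.267]
contact_force: [0.4, -3.1, -1.0]
opening: 0.46
```

>>> {"fn": "arm_command", "kwargs": {"targets": [[0,-0.0005,0,0,0,0],[0,-0.0005,0,0,0,0],[0,-0.0005,0,0,0,0],[0,-0.0005,0,0,0,0]]}}

```text
clock: 15.75
eef_pos: [589.1, -67.0, 18.0]
tcp_rot: [-3.142, 0.0, 0.267]
contact_force: [0.8, -3.0, -0.8]
opening: 0.462
```

>>> {"fn": "arm_command", "kwargs": {"targets": [[0,-0.0005,0,0,0,0],[0,-0.0005,0,0,0,0],[0,-0.0005,0,0,0,0],[0,-0.0005,0,0,0,0]]}}

```text
clock: 16.08
eef_pos: [588.6, -65.1, 18.0]
tcp_rot: [-3.142, 0.0, 0.267]
contact_force: [0.9, -3.4, -1.4]
opening: 0.461
```

>>> {"fn": "arm_command", "kwargs": {"targets": [[0,-0.0005,0,0,0,0],[0,-0.0005,0,0,0,0],[0,-0.0005,0,0,0,0],[0,-0.0005,0,0,0,0]]}}

```text
clock: 16.42
eef_pos: [588.1, -63.2, 18.1]
tcp_rot: [3.142, -0.0, 0.267]
contact_force: [0.8, -3.9, -1.7]
opening: 0.46
```

>>> {"fn": "arm_command", "kwargs": {"targets": [[0,-0.0005,0,0,0,0],[0,-0.0005,0,0,0,0],[0,-0.0005,0,0,0,0]]}}

```text
clock: 16.67
eef_pos: [587.8, -61.8, 18.1]
tcp_rot: [3.141, -0.0, 0.267]
contact_force: [1.9, -5.4, -2.8]
opening: 0.462
```

```bash
python3 st.py
```

```text
16.6667 [587.81 -61.83  18.08] [ 3.1414e+00 -1.0000e-04  2.6710e-01] Fw [ 1.94 -5.45 -2.76] Ft [0.43 5.77 2.76] M [-0.9  -0.32  0.03] 0.462
```

Push is climbing (5.8 N): the stone is reaching the hooks.

>>> {"fn": "arm_command", "kwargs": {"targets": [[0,-0.0005,0,0,0,0],[0,-0.0005,0,0,0,0]]}}

```text
clock: 16.83
eef_pos: [587.7, -61.3, 18.0]
tcp_rot: [3.141, -0.0, 0.267]
contact_force: [0.7, -9.1, -3.9]
opening: 0.46
```

```bash
python3 st.py
```

```text
16.8333 [587.69 -61.27  18.04] [ 3.1407e+00 -2.0000e-04  2.6740e-01] Fw [ 0.72 -9.08 -3.88] Ft [-1.7   8.94  3.88] M [-1.35 -0.33  0.08] 0.46
```

>>> {"fn": "arm_command", "kwargs": {"targets": [[0,0,0,0,0,0],[0,0,0,0,0,0]]}}

```text
clock: 17.0
eef_pos: [587.7, -61.3, 18.1]
tcp_rot: [3.141, -0.0, 0.267]
contact_force: [1.5, -7.7, -3.3]
opening: 0.462
```

```bash
python3 st.py
```

```text
17.0 [587.71 -61.25  18.07] [ 3.1408e+00 -3.0000e-04  2.6730e-01] Fw [ 1.48 -7.67 -3.28] Ft [-0.6   7.79  3.29] M [-1.08 -0.34  0.04] 0.462
```

>>> {"fn": "arm_command", "kwargs": {"targets": [[0,-0.0004,0,0,0,0],[0,0,0,0,0,0]]}}

```text
clock: 17.17
eef_pos: [587.7, -61.1, 18.1]
tcp_rot: [3.14, -0.0, 0.267]
contact_force: [2.2, -8.5, -4.1]
opening: 0.46
```

```bash
python3 st.py; python3 - <<'E'
from h import *
for n in ("top","scene","wrist"):
    f=r.grab_frame(n)
    if n=='top':a=cv2.resize(f['image'][165:225,260:340],None,fx=5,fy=5,interpolation=cv2.INTER_CUBIC)
    elif n=='scene':b=cv2.resize(f['image'][180:240,260:340],None,fx=5,fy=5,interpolation=cv2.INTER_CUBIC)
    else: cv2.imwrite('pics/w7.png',f['image'])
cv2.imwrite('pics/m7.png',np.hstack([a,b]))
E
python3 st.py
```

```text
17.1667 [587.68 -61.09  18.06] [ 3.1405e+00 -4.0000e-04  2.6740e-01] Fw [ 2.17 -8.5  -4.09] Ft [-0.15  8.77  4.1 ] M [-1.25 -0.31  0.04] 0.46
17.3167 [587.63 -61.1   18.03] [ 3.1406e+00 -2.0000e-04  2.6740e-01] Fw [ 2.15 -8.05 -4.63] Ft [-0.05  8.33  4.63] M [-1.25 -0.41  0.03] 0.463
```

View pics/m7.png

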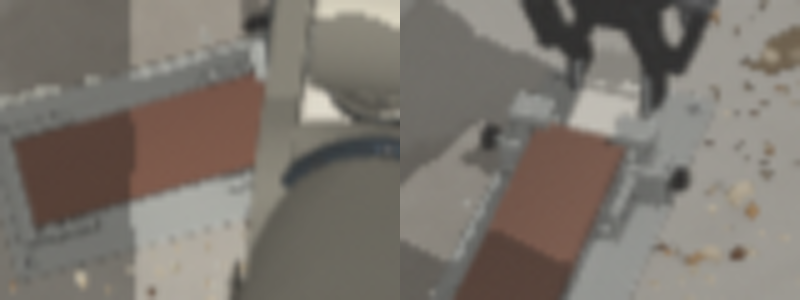

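View pics/w7.png

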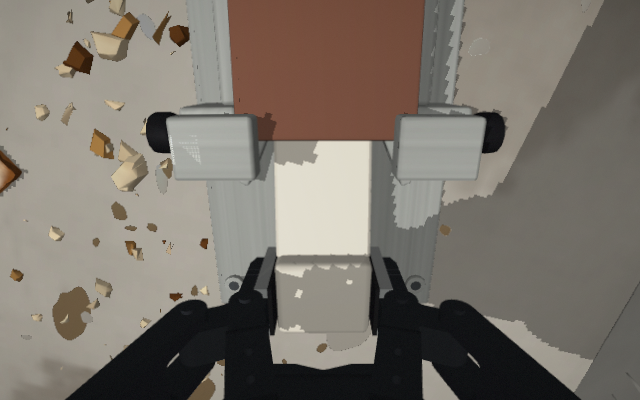

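Wrist view: the stone's toe edge is at row 140 under both hooks (at (210,147) and (440,147)). The wedge is centred between them. Seat the heel of the wedge gently, add a touch of push, then read.

>>> {"fn": "arm_command", "kwargs": {"targets": [[0,-0.0002,0.0003,0,0,0],[0,-0.0002,0,0,0,0],[0,0,0,0,0,0]]}}

```text
clock: 17.57
eef_pos: [587.7, -61.1, 18.0]
tcp_rot: [3.14, -0.0, 0.268]
contact_force: [1.4, -11.4, -2.2]
opening: 0.459
```

```bash
python3 st.py
```

```text
17.5667 [587.71 -61.07  18.05] [ 3.140e+00 -5.000e-04  2.675e-01] Fw [  1.44 -11.41  -2.24] Ft [-1.63 11.39  2.26] M [-1.55 -0.15  0.11] 0.459
```

>>> {"fn": "arm_command", "kwargs": {"targets": [[0,0.0004,0,0,0,0],[0,0,0,0,0,0]]}}

```text
clock: 17.73
eef_pos: [587.7, -61.1, 18.0]
tcp_rot: [3.141, -0.0, 0.267]
contact_force: [2.1, -8.2, -1.2]
opening: 0.46
```

```bash
python3 st.py
```

```text
17.7333 [587.69 -61.05  18.05] [ 3.1407e+00 -4.0000e-04  2.6730e-01] Fw [ 2.09 -8.18 -1.25] Ft [-0.15  8.44  1.25] M [-1.11 -0.13  0.06] 0.46
```

Holding at 8.4 N, in the firm range. Release by opening the fingers partway.

>>> {"fn": "arm_command", "kwargs": {"targets": [[0,0,0,0,0,0],[0,0,0,0,0,0],[0,0,0,0,0,0],[0,0,0,0,0,0],[0,0,0,0,0,0],[0,0,0,0,0,0]], "fingers": 0.07}}

```text
clock: 18.23
eef_pos: [587.3, -60.2, 17.8]
tcp_rot: [-3.141, 0.0, 0.267]
contact_force: [0.0, -0.3, 0.8]
opening: 0.823
```

```bash
python3 st.py;  python3 - <<'E'
from h import *
f=r.grab_frame('wrist');cv2.imwrite('pics/w8.png',f['image'])
E
```

```text
18.2333 [587.35 -60.19  17.79] [-3.1414  0.      0.2671] Fw [ 0.02 -0.27  0.82] Ft [-0.06  0.27 -0.82] M [-0.03 -0.01  0.04] 0.823
```

View pics/w8.png

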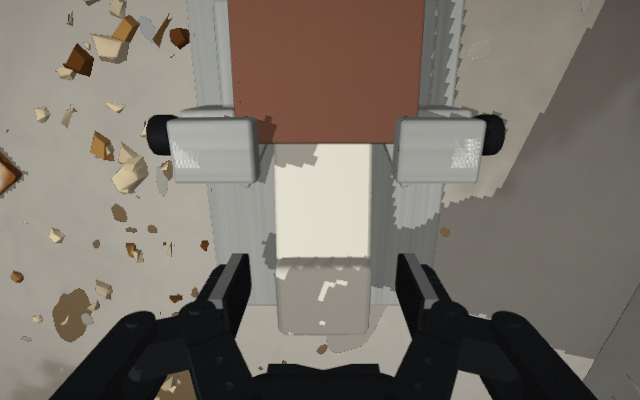

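Released with the fingers clear on both sides. The gap from the stone edge to the block is unchanged (rows 142 to 258). Retreat straight up.

>>> {"fn": "arm_command", "kwargs": {"targets": [[0,0,-0.01,0,0,0],[0,0,-0.02,0,0,0],[0,0,-0.025,0,0,0],[0,0,-0.025,0,0,0],[0,0,-0.025,0,0,0],[0,0,-0.025,0,0,0],[0,0,-0.02,0,0,0],[0,0,0,0,0,0],[0,0,0,0,0,0],[0,0,0,0,0,0]]}}

```text
clock: 19.12
eef_pos: [586.9, -60.3, 167.6]
tcp_rot: [-3.141, 0.0, 0.267]
contact_force: [0.1, 0.2, -0.3]
opening: 0.82
```

```bash
python3 st.py;  python3 - <<'E'
from h import *
f=r.grab_frame('wrist');cv2.imwrite('pics/w9.png',f['image'])
g=r.grab_frame('scene');cv2.imwrite('pics/s9.png',cv2.resize(g['image'][170:270,245:345],None,fx=6,fy=6,interpolation=cv2.INTER_CUBIC))
E
```

```text
19.1167 [586.94 -60.32 167.65] [-3.1414e+00  4.0000e-04  2.6700e-01] Fw [ 0.09  0.18 -0.28] Ft [ 0.13 -0.15  0.28] M [ 0.01 -0.01  0.03] 0.82
```

View pics/w9.png

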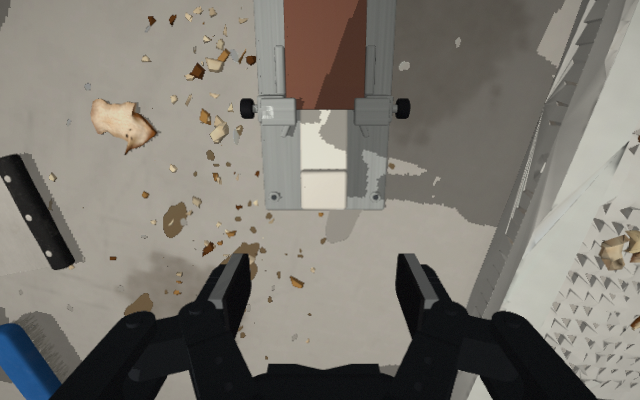

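View pics/s9.png

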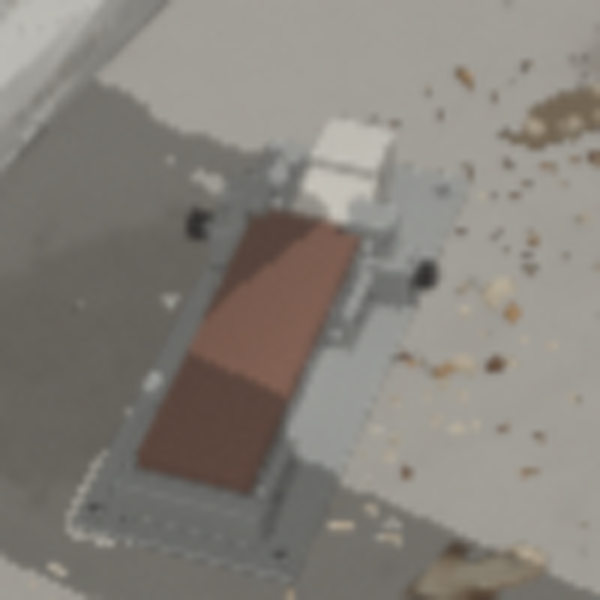

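The wedge is in place at columns 302–347 with the stone's toe at row 109 up against both hooks, and the gripper is clear. Handing in.

```bash
python3 -c "
from rig import r
r.sign_off()"
```

```text
the job is handed in; nothing more can be done
```

The wedge is in under the stone's free end, and the stone is up against both hooks. I let go, backed the arm about 150 mm straight up, and handed the job in at about 19 s.

- **Insertion:** I gripped the wedge by its block, set it on the apron and slid it in along the holder. The push stayed at about 3 N while the stone lifted, then climbed to about 9 N at the hooks.
- **Peak push:** A last small nudge briefly read 11.4 N without moving the wedge. That is above the 8–10 N range but below 15 N. I eased back to 8.4 N before releasing.
- **Lift:** The wedge's travel suggests the toe rose about 12 mm. I worked this out from travel and did not measure it directly.
- **After release:** The pictures show the wedge where I left it and the stone's toe at the hooks. The tool force read about zero, and I saw nothing else on the table disturbed.
- **Disagreement:** The top and scene cameras placed the wedge and holder up to about 6–8 mm differently from the wrist camera. I used the wrist view and each camera's own relative positions, which agreed to about 1 mm sideways.

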